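# Block up a case of buffer bottles

## Robot

A 6-joint arm with a two-finger parallel gripper is mounted at the origin on the work surface. World frame = base frame: x ahead of the robot, y to its left, z up, the work surface at z = 0. Lengths are in mm, angles in rad, forces in N, time in s.
With the tool pointing down it reaches from about 300 to 775 mm from the base axis. Payload 14.6 kg.
Tool frame: the origin (TCP) lies midway between the tips of the shut fingers; the grasp point (between the pads) lies 19 mm behind it (grip_depth is the distance from the TCP to the grasp point, in mm); z points along the fingers, y is the direction in which the jaws open and shut (so a half turn about z gives the same grasp; the last joint's range is limited). The gripper opens to 94 mm and grips with 3 to 60 N. Pads are 16 mm wide; open, the fingers measure 119 mm over their backs; the gripper's body (75 mm by 177 mm) begins 78 mm behind the grasp point.
Start: joints at [-1.213, 0.3, 1.521, -0, 1.321, -0.067], TCP at [226.668, -501.11, 205.446] pointing down, gripper open.
Joint ranges: [-3.03, 3.03], [-0.79, 2.21], [0.23, 2.52], [-1.04, 4.18], [0, 3.07], [-2.55, 2.55]. Speed limits (rad/s): [2.22, 2.22, 2.57, 3.14, 3.14, 3.14].

## Interface

Orientations are given as a 3x3 rotation matrix whose columns are the frame's x, y, z axes.
In Python, from plant import * gives the robot as it stands.
- The arm moves only by the tool servo_tool, never from a script. Its argument "motion" is a list of rows, each an object of numbers: "wx", "wy", "wz": the turn, a rotation vector about the tool's x, y, z in rad; "tx", "ty", "tz": the shift along the tool's x, y, z in m; "claw": the finger opening in m, from 0 to 0.094. In form: [{"wx": .., "wy": .., "wz": .., "tx": .., "ty": .., "tz": .., "claw": ..}, ...]. A call has 1 to 20 rows; each row is the pose to reach, as a shift and turn from the pose measured when the call began, along the tool's axes at that moment; what a row does not reach only later rows make up. A row lasts 1/8 s, in which the tool goes at most 62.5 mm and 10.7 degrees, less where a joint would pass 70% of its speed; a pose out of reach is approached as far as the arm can. A call with a gripper value outside its range is refused whole. The fingers move at their own pace and stop on an object; the grip force is fixed at half the most. Time passes only in rows, so rows that repeat a pose let the fingers close. It gives the time, the measured TCP pose, the force and the opening at its end, in the units of the state.
- get_obs(): the state, without advancing time (a new reading comes with each control period).
- read_camera(name): name is "scene" or "top" or "wrist"; returns the picture (480x640x3 uint8, red, green, blue); there is no depth.
- get_calibration(name): a dict with "camera_matrix" (3x3 intrinsics, pixels), "rvec" (rotation vector, rad) and "tvec" (3), from world to camera coordinates, as OpenCV has them; the wrist camera has in their place "mount" (4x4, takes a point from camera to tool coordinates, whose origin is the TCP and whose axes are the flange's). Camera axes: x right, y down, z forward; pixel columns grow to the right and rows downward; lengths in mm; the calibration is good to about 2 mm. A picture is of the moment at which its call begins: read the wrist's pose just before it. get_calibration takes no time and is no camera call.
- finish_job(): hands the job in, once; it reports no verdict.
The state is a dict: "time": time; "qpos": joint angles; "dq": joint speeds; "tau": joint torques, N m; "position": TCP position; "orientation": TCP orientation; "force": force on the tool from outside, world axes, zero at the start; "wrist_torque": the same for the moment, N m; "width": finger opening in mm.
Only numpy, scipy, OpenCV 4.12 (cv2) and the standard library are available. Lean on these libraries where they do the work, as an engineer would, in place of code of your own. Each camera call takes 0.05 s, during which the arm holds its last target.

## Task

The bottles in the open transport case are loose: slide the two of them along their lane, close together and up against its yellow end. Then choose the one green foam block that wedges tightly in the gap left between them and the blue sprung plate, and press it in fully home, flush with the top of the foam lining. Keep the bottles standing, and leave the spare bottle on the case's lid and the jar, beaker and dish where they are.

Things in the scene. Friction and masses are not known exactly. Their poses are not given: they have to be found in the camera images.
- case: Dark foam-lined grey transport case, fixed to the bench, 150 (x) by 200 (y) mm, top of foam lining 66 mm above the bench. Origin: centre of its underside. Its one open-topped lane runs along case y: floor 6 mm above the bench, 54 mm wide, centred on case x = +20 mm, walls as high as the lining, from the yellow end (case y = +88 mm) to the blue sprung plate (y = -66 mm at rest).
- lid_top (a point): Middle of the upper face of the case's flat lid, which lies on the bench beside the case at case y = +225 mm, 158 (x) by 206 (y) by 6 mm, fixed. The spare amber bottle stands on it.
- spring_plate (a joint): Blue plate at the lane's -y end, 50 mm wide, upper edge level with the lining. It slides towards case -y against a spring: 0 at rest, metres, at most 0.008; about 1 N to start it and 0.9 N more per mm. A fitting block drives it back about 4 mm and needs roughly 5 to 15 N of downward push.
- stop_face (a point): Middle of the upper edge of the yellow end's inner face (case x = +20 mm, y = +88 mm, 66 mm above the bench).
- bottle_white: White square bottle with a blue cap, always in the lane, nearest the yellow end: 50 (x) by 50 (y, along the lane) mm, body 60 mm high, 78 mm with its 38 mm wide cap; about 130 g. Origin: centre of its underside. Stands square to the lane.
- bottle_narrow: Amber rectangular bottle with a white cap, 50 (x) by 46 (y) mm, body 60 mm high, 78 mm with its cap; about 120 g. Origin: centre of its underside. One of the two amber bottles stands square in the lane, between the white bottle and the sprung plate (case y below +50 mm); the other is the spare, on the lid (case y above +180 mm).
- bottle_wide: Amber bottle as bottle_narrow but 50 (x) by 60 (y) mm, about 150 g. In the lane, or spare on the lid. With the bottles packed against the yellow end the gap left to the plate at rest is 58 mm with the narrow bottle in the lane, 44 mm with the wide one.
- block_62: Lime-green firm foam block standing on the bench: 46 (x) by 62 (y, goes along the lane's y) by 60 mm high, 56 g. Its lowest 20 mm tapers to a foot of 38 by 50 mm. Origin: centre of its underside. Enters foot down; wedges tightly in the 58 mm gap; when home it rests on the lane's floor, top level with the lining. The three blocks swap spots.
- block_48: As block_62, but 48 mm thick (y), foot 38 by 36 mm, about 43 g; wedges tightly in the 44 mm gap.
- block_34: As block_62, but 34 mm thick (y), foot 38 by 22 mm, about 31 g; too thin for either gap.
- amber_jar: Amber jar with a white cap, 52 mm across, 90 mm high. Leave alone. Origin: centre of its underside.
- beaker: Glass beaker, 66 mm across, 85 mm high. Leave alone. Origin: centre of its underside.
- dish: Low glass dish, 90 mm across, 16 mm high. Leave alone. Origin: centre of its underside.
Things that resemble listed ones, but are neither listed nor needed, are in the scene too. Leave any purple look-alike of the bottle_wide alone.

How it is judged:
By the outcome, as a careful person would: the job done as asked, in the order asked, and still so for the second after the job is handed in, with the robot touching nothing.
It also fails if it takes over 61 s, if anything falls off the work surface, if the arm or the gripper's body presses on something with over 40 N, if the wrist force passes 120 N, or if a joint passes its speed limit or range.

## Working session

There is one attempt and no reset: what is moved stays moved. The work goes in short steps, Python scripts to look and compute and a tool call to move; the robot and the scene stay as the last step left them, time stands still between calls to the robot, and variables do not carry over. Pictures are saved under pics/ and viewed, and the job is handed in when it is done.

Besides the shell and the picture viewer there is one more tool, called after "Emit:" as name(argument=value, ...), one argument or row to a line, values as JSON. servo_tool: Moves the arm, as the interface text tells. Its arguments: {"type":"object","properties":{"motion":{"type":"array"}},"required":["motion"]}

```bash
mkdir -p pics; ls; python3 - <<'E'
from plant import *
import cv2
o=get_obs()
for k in o: print(k,o[k])
for n in ["scene","top"]:
    c=get_calibration(n); print(n,c)
    cv2.imwrite(f"pics/{n}0.png",read_camera(n)[:,:,::-1])
print(get_calibration("wrist"))
E
```

```text
pics
time 0.0
qpos [-1.21262093e+00  3.00447989e-01  1.52161174e+00 -6.81319215e-06
  1.32066281e+00 -6.66147961e-02]
dq [ 0.0004593   0.00051105  0.00107655 -0.00061338 -0.00034564  0.00081249]
tau [-1.53666369e-03 -5.31802726e+01 -3.52734661e+01  7.07161613e-02
  2.43942667e-02 -8.95952940e-05]
position [ 226.56620362 -500.87471948  204.88603067]
orientation [[ 9.11124537e-01  4.12130945e-01 -4.02279873e-04]
 [ 4.12131136e-01 -9.11123928e-01  1.05586174e-03]
 [ 6.86264789e-05 -1.12781360e-03 -9.99999362e-01]]
force [-0.07261642 -0.12584246  0.42672303]
wrist_torque [-0.05320564  0.01577345  0.01114539]
width 94.12487668972794
scene {'camera_matrix': array([[623.11346236,   0.        , 319.66403932],
       [  0.        , 623.11346236, 234.4009376 ],
       [  0.        ,   0.        ,   1.        ]]), 'rvec': array([ 0.77053331,  2.72649924, -0.88854929]), 'tvec': array([ 515.47641171, -225.88420172, 1758.15092452])}
top {'camera_matrix': array([[561.0811423 ,   0.        , 320.22017403],
       [  0.        , 561.0811423 , 237.85345973],
       [  0.        ,   0.        ,   1.        ]]), 'rvec': array([ 2.1333927 , -2.07639788,  0.23869896]), 'tvec': array([  20.85997104,  630.41670716, 1248.68895749])}
{'camera_matrix': array([[358.04517136,   0.        , 317.45657074],
       [  0.        , 358.04517136, 243.44977999],
       [  0.        ,   0.        ,   1.        ]]), 'mount': array([[ 1.13866955e-03, -9.57450076e-01, -2.88596702e-01,
         8.45808231e+01],
       [ 9.99998571e-01,  1.45077111e-03, -8.67553211e-04,
         1.46434329e-01],
       [ 1.24932665e-03, -2.88595301e-01,  9.57450360e-01,
        -1.79413108e+02],
       [ 0.00000000e+00,  0.00000000e+00,  0.00000000e+00,
         1.00000000e+00]])}
```

View pics/scene0.png

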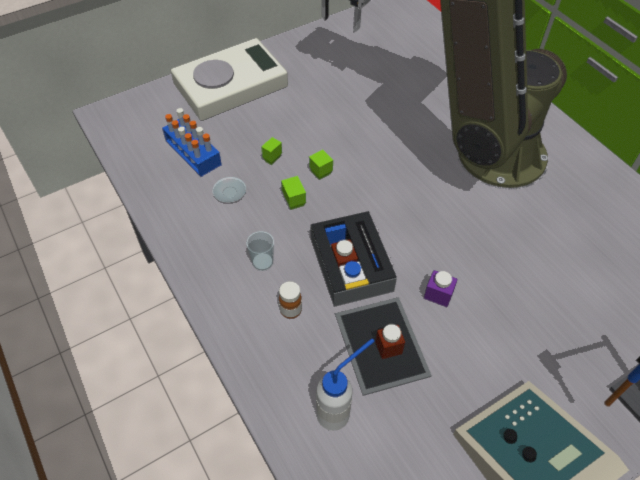

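View pics/top0.png

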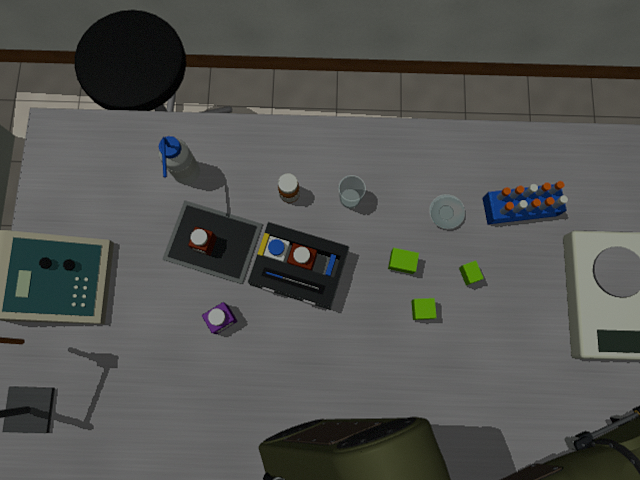

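The top view shows the case around (300,265) with its yellow end at (263,245). The spare bottle is on the lid at (200,238), the three blocks are at (404,261), (424,309) and (472,273), and the purple look-alike is at (219,318). Next I'll enlarge the case and the blocks.

```bash
cat > h.py <<'E'
import numpy as np, cv2
from plant import *
def cam(n):
    c=get_calibration(n); R=cv2.Rodrigues(np.array(c["rvec"]))[0]; return c["camera_matrix"],R,np.array(c["tvec"]).reshape(3)
def ray(n,u,v,z):
    K,R,t=cam(n); d=R.T@np.linalg.solve(K,[u,v,1.]); o=-R.T@t
    return o+d*(z-o[2])/d[2]
def proj(n,P):
    K,R,t=cam(n); p=(R@np.atleast_2d(P).T).T+t; p=p@K.T; return p[:,:2]/p[:,2:]
def wproj(o,P):
    c=get_calibration("wrist");M=c["mount"];R=np.array(o["orientation"]);t=np.array(o["position"])
    Rc=R@M[:3,:3];tc=R@M[:3,3]+t
    p=(np.atleast_2d(P)-tc)@Rc; p=p@c["camera_matrix"].T; return p[:,:2]/p[:,2:]
def wray(o,u,v,z):
    c=get_calibration("wrist");M=c["mount"];R=np.array(o["orientation"]);t=np.array(o["position"])
    Rc=R@M[:3,:3];tc=R@M[:3,3]+t
    d=Rc@np.linalg.solve(c["camera_matrix"],[u,v,1.]); return tc+d*(z-tc[2])/d[2]
E
python3 - <<'E'
from h import *
im=cv2.imread("pics/top0.png")
def crop(im,x0,y0,w,h,s,f): cv2.imwrite(f,cv2.resize(im[y0:y0+h,x0:x0+w],None,fx=s,fy=s,interpolation=cv2.INTER_CUBIC))
crop(im,155,190,200,150,4,"pics/tcase.png")
crop(im,380,220,130,110,6,"pics/tblk.png")
for u,v in [(404,261),(424,309),(472,273)]: print(ray("top",u,v,60))
print(proj("top",[[300,0,0],[400,0,0],[300,100,0]]))
E
```

```text
[ 581.68617712 -160.38150922   60.        ]
[ 470.43504913 -205.79482516   60.        ]
[ 557.52089977 -319.45564302   60.        ]
[[332.49829781 382.04750462]
 [333.40265336 338.75182556]
 [289.843686   380.89350924]]
```

View pics/tcase.png

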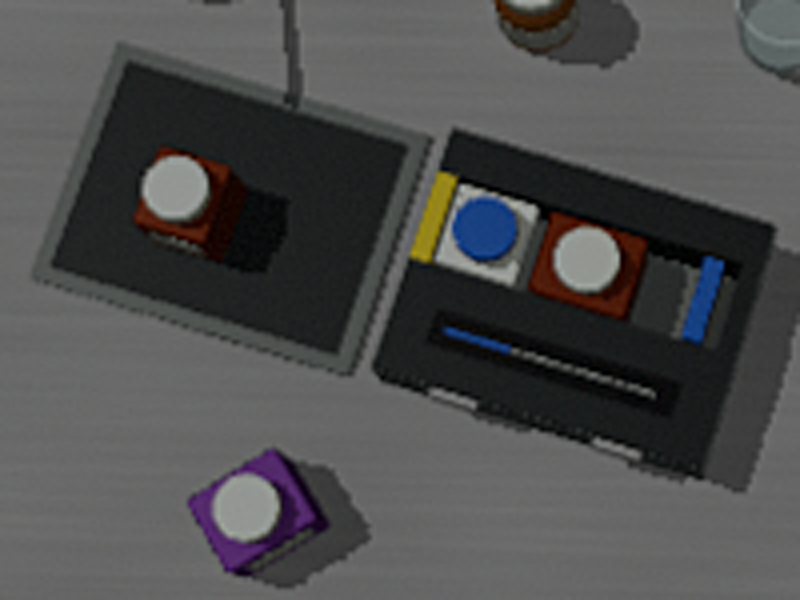

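View pics/tblk.png

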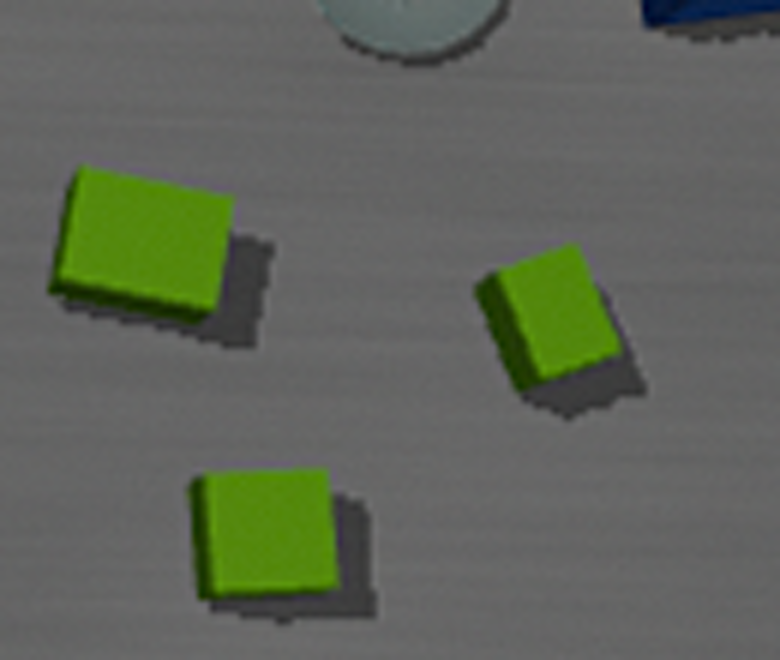

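```bash
python3 - <<'E'
from h import *
from scipy.optimize import least_squares
def c(u,v): return (155+u/4,190+v/4)
# (case pt) : crop px
pts={(20-27,88,66):c(435,262),(20+27,88,66):c(458,180),(75,100,66):c(455,128),(75,-100,66):c(776,228),(45,-66,66):c(708,257),(-5,-66,66):c(684,338)}
pts={k:v for k,v in pts.items()}
def W(p,k): 
    ct,st=np.cos(p[2]),np.sin(p[2]); k=np.array(k,float); return np.c_[p[0]+ct*k[:,0]-st*k[:,1],p[1]+st*k[:,0]+ct*k[:,1],k[:,2]]
ks=list(pts); px=np.array([pts[k] for k in ks])
f=lambda p:(proj("top",W(p,ks))-px).ravel()
r=least_squares(f,[550,60,0.0]); print(r.x, r.fun.reshape(-1,2).round(1))
for n,(u,v) in dict(whitecap=c(485,230),ambercap=c(587,258),spare=c(176,188)).items(): 
    P=ray("top",u,v,78 if n!="spare" else 84); d=P[:2]-r.x[:2]; ct,st=np.cos(r.x[2]),np.sin(r.x[2]); print(n,P, ct*d[0]+st*d[1],-st*d[0]+ct*d[1])
def blk(n,cs):
    P=np.array([ray("top",380+u/6,220+v/6,60)[:2] for u,v in cs]); print(n,P.mean(0),[np.linalg.norm(P[i]-P[i-1]).round(1) for i in range(4)], np.degrees(np.arctan2(*(P[1]-P[0])[::-1])))
blk(62,[(83,166),(233,198),(213,313),(60,282)])
blk(48,[(205,471),(328,468),(338,587),(212,597)])
blk(34,[(497,274),(577,243),(620,352),(543,383)])
print("cand bottle edges", [ray("top",*c(u,v),66)for u,v in [(555,212),(648,240),(528,293),(632,320)]])
E
```

```text
[ 5.66241263e+02  8.47816784e+01 -2.73962562e-01] [[-1.1  0.5]
 [ 0.4 -0.4]
 [ 0.1  0.1]
 [ 0.6 -0.4]
 [ 0.1  0.1]
 [-0.2  0. ]]
whitecap [602.04873198 139.58674836  78.        ] 19.644659010073312 62.44884234152188
ambercap [587.106125    79.72839453  78.        ] 21.453893675837506 0.7801250263019694
spare [620.74557425 319.55019643  84.        ] -11.044582527628485 240.75920380721234
62 [ 584.30502799 -161.66218126] [np.float64(47.4), np.float64(60.0), np.float64(46.7), np.float64(60.6)] -100.77427836945627
48 [ 471.84606004 -208.41293314] [np.float64(48.3), np.float64(47.6), np.float64(45.7), np.float64(48.6)] -87.05183122120802
34 [ 559.65716043 -322.34333283] [np.float64(45.6), np.float64(34.4), np.float64(45.4), np.float64(33.1)] -67.43755220722277
cand bottle edges [array([616.46908305,  99.86195028,  66.        ]), array([601.17993311,  44.70320258,  66.        ]), array([567.70124134, 113.82792492,  66.        ]), array([553.42419503,  52.69997853,  66.        ])]
```

The fit is good to about 1 px. It suggests the wide bottle (about 60 mm along the lane) is the one in the lane, so I'd need block_48. I'll check both from the wrist camera, starting with the blocks.

Emit:
servo_tool(
  motion=[
    {"wz":-0.87,"tx":0.373,"ty":-0.162,"tz":-0.055,"claw":0.094},
    {"wz":-0.87,"tx":0.373,"ty":-0.162,"tz":-0.055,"claw":0.094},
    {"wz":-0.87,"tx":0.373,"ty":-0.162,"tz":-0.055,"claw":0.094},
    {"wz":-0.87,"tx":0.373,"ty":-0.162,"tz":-0.055,"claw":0.094},
    {"wz":-0.87,"tx":0.373,"ty":-0.162,"tz":-0.055,"claw":0.094},
    {"wz":-0.87,"tx":0.373,"ty":-0.162,"tz":-0.055,"claw":0.094},
    {"wz":-0.87,"tx":0.373,"ty":-0.162,"tz":-0.055,"claw":0.094},
    {"wz":-0.87,"tx":0.373,"ty":-0.162,"tz":-0.055,"claw":0.094},
    {"wz":-0.87,"tx":0.373,"ty":-0.162,"tz":-0.055,"claw":0.094},
    {"wz":-0.87,"tx":0.373,"ty":-0.162,"tz":-0.055,"claw":0.094},
  ],
)

```text
invalid input
```

```bash
python3 - <<'E'
from h import *
import pickle
o=get_obs(); im=read_camera("wrist")[:,:,::-1]; cv2.imwrite("pics/w1.png",im); pickle.dump(o,open("w1.pkl","wb"))
print(o["time"],o["position"],o["orientation"])
E
```

```text
0.1 [ 226.57889245 -500.90499488  204.95184066] [[ 9.11133075e-01  4.12112099e-01 -3.69596765e-04]
 [ 4.12112262e-01 -9.11132588e-01  9.43932210e-04]
 [ 5.22542281e-05 -1.01236322e-03 -9.99999486e-01]]
```

View pics/w1.png

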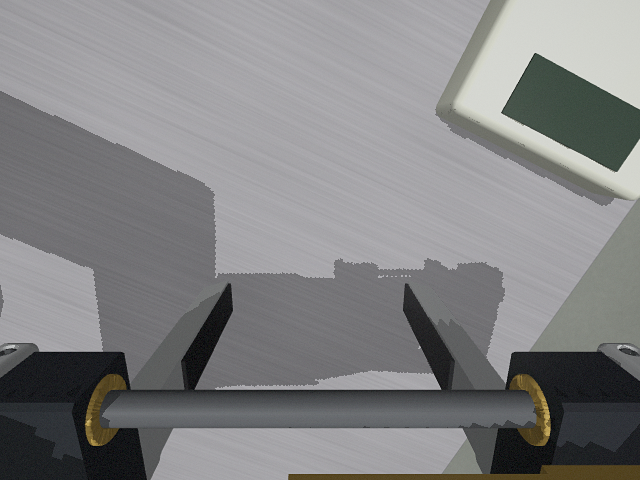

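The image shows no blocks because that move was refused. The rows probably need every key, so I'll retry with all of them.

Emit:
servo_tool(
  motion=[
    {"wx":0,"wy":0,"wz":-0.87,"tx":0.373,"ty":-0.162,"tz":-0.055,"claw":0.094},
    {"wx":0,"wy":0,"wz":-0.87,"tx":0.373,"ty":-0.162,"tz":-0.055,"claw":0.094},
    {"wx":0,"wy":0,"wz":-0.87,"tx":0.373,"ty":-0.162,"tz":-0.055,"claw":0.094},
    {"wx":0,"wy":0,"wz":-0.87,"tx":0.373,"ty":-0.162,"tz":-0.055,"claw":0.094},
    {"wx":0,"wy":0,"wz":-0.87,"tx":0.373,"ty":-0.162,"tz":-0.055,"claw":0.094},
    {"wx":0,"wy":0,"wz":-0.87,"tx":0.373,"ty":-0.162,"tz":-0.055,"claw":0.094},
    {"wx":0,"wy":0,"wz":-0.87,"tx":0.373,"ty":-0.162,"tz":-0.055,"claw":0.094},
    {"wx":0,"wy":0,"wz":-0.87,"tx":0.373,"ty":-0.162,"tz":-0.055,"claw":0.094},
    {"wx":0,"wy":0,"wz":-0.87,"tx":0.373,"ty":-0.162,"tz":-0.055,"claw":0.094},
  ],
)

```text
time: 1.27
position: [499.2, -200.1, 259.8]
orientation: [[0.273, 0.962, -0.001], [0.962, -0.273, 0.001], [0.001, -0.001, -1.0]]
force: [0.4, 0.2, 0.2]
width: 93.7
```

```bash
python3 - <<'E'
from h import *
import pickle
o=get_obs(); im=read_camera("wrist")[:,:,::-1]; cv2.imwrite("pics/w2.png",im); pickle.dump(o,open("w2.pkl","wb"))
print(o["time"],o["position"],o["orientation"])
E
```

```text
1.275 [ 499.23628221 -200.05132606  259.83164447] [[ 2.72570450e-01  9.62135283e-01 -1.02336899e-03]
 [ 9.62135646e-01 -2.72569592e-01  9.03453887e-04]
 [ 5.90305593e-04 -1.23087462e-03 -9.99999068e-01]]
```

View pics/w2.png

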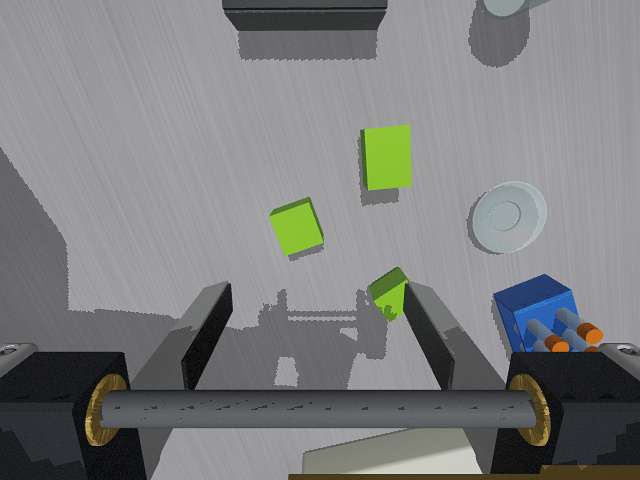

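The wrist view shows the middle-sized block at (298,226), the largest at (388,157) and the smallest at (390,290), partly behind a finger. Now I'll measure their top faces.

```bash
python3 - <<'E'
from h import *
import pickle
o=pickle.load(open("w2.pkl","rb")); im=cv2.imread("pics/w2.png")
hsv=cv2.cvtColor(im,cv2.COLOR_BGR2HSV)
for (u,v) in [(298,228),(388,157)]:
    print(hsv[v,u]); 
    ref=hsv[v,u].astype(int)
    m=((abs(hsv[...,0].astype(int)-ref[0])<8)&(hsv[...,1]>120)&(hsv[...,2]>ref[2]-25)).astype(np.uint8)
    n,l=cv2.connectedComponents(m); m=(l==l[v,u]).astype(np.uint8)
    cs=max(cv2.findContours(m,0,1)[0],key=cv2.contourArea)
    # rectify to plane z=60
    P=np.array([wray(o,*p[0],60)[:2] for p in cs],np.float32)
    r=cv2.minAreaRect(P); print(r, cv2.boxPoints(r).round(1).tolist())
big=cv2.resize(im[110:330,240:430],None,fx=3,fy=3,interpolation=cv2.INTER_CUBIC); cv2.imwrite("pics/w2c.png",big[:600])
E
```

```text
[ 41 188 194]
((472.90191650390625, -206.43394470214844), (45.43254470825195, 47.43068313598633), 4.09792947769165) [[448.5, -184.39999389648438], [451.8999938964844, -231.6999969482422], [497.29998779296875, -228.5], [493.8999938964844, -181.1999969482422]]
[ 41 191 194]
((586.0303344726562, -159.22613525390625), (61.660945892333984, 45.651512145996094), 79.72894287109375) [[558.0999755859375, -185.5], [603.0, -193.60000610351562], [614.0, -133.0], [569.0999755859375, -124.80000305175781]]
```

View pics/w2c.png

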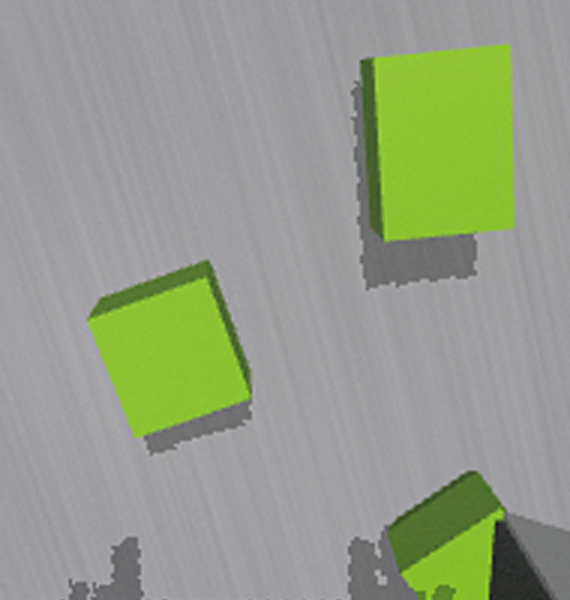

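Emit:
servo_tool(
  motion=[
    {"wx":0,"wy":0,"wz":0,"tx":0.29,"ty":0.0,"tz":-0.02,"claw":0.094},
    {"wx":0,"wy":0,"wz":0,"tx":0.29,"ty":0.0,"tz":-0.02,"claw":0.094},
    {"wx":0,"wy":0,"wz":0,"tx":0.29,"ty":0.0,"tz":-0.02,"claw":0},
    {"wx":0,"wy":0,"wz":0,"tx":0.29,"ty":0.0,"tz":-0.02,"claw":0},
    {"wx":0,"wy":0,"wz":0,"tx":0.29,"ty":0.0,"tz":-0.02,"claw":0},
    {"wx":0,"wy":0,"wz":0,"tx":0.29,"ty":0.0,"tz":-0.02,"claw":0},
    {"wx":0,"wy":0,"wz":0,"tx":0.29,"ty":0.0,"tz":-0.02,"claw":0},
    {"wx":0,"wy":0,"wz":0,"tx":0.29,"ty":0.0,"tz":-0.02,"claw":0},
  ],
)

```text
time: 2.33
position: [578.3, 77.1, 280.1]
orientation: [[0.275, 0.961, -0.001], [0.961, -0.275, 0.001], [0.001, -0.001, -1.0]]
force: [0.8, -1.2, 0.4]
width: 37.3
```

```bash
python3 - <<'E'
from h import *
import pickle
o=get_obs(); im=read_camera("wrist")[:,:,::-1]; cv2.imwrite("pics/w3.png",im); pickle.dump(o,open("w3.pkl","wb"))
print(o["time"],o["position"],o["width"])
E
```

```text
2.325 [578.26000328  77.05246099 280.14985046] 37.251012729981646
```

View pics/w3.png

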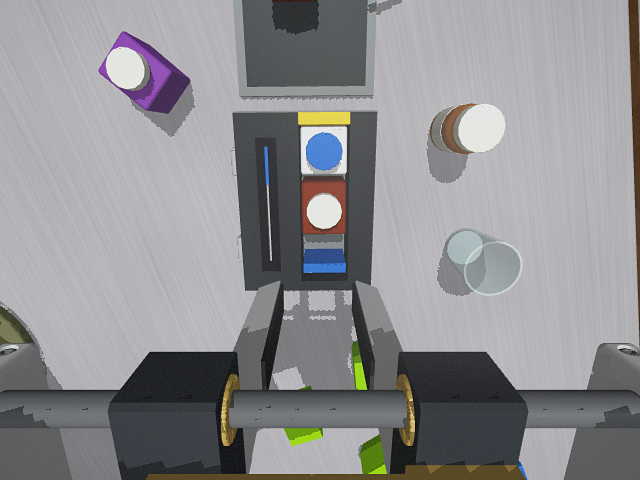

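This view shows the yellow end at (324,118), the blue cap at (323,152), the amber bottle body spanning rows 178 to 234, and the blue plate's edge at row 250. I'll refit the case pose from here and measure how long the amber bottle is.

```bash
python3 - <<'E'
from h import *
im=cv2.imread("pics/w3.png")
big=cv2.resize(im[95:300,220:390],None,fx=4,fy=4,interpolation=cv2.INTER_CUBIC); cv2.imwrite("pics/w3a.png",big[:600]);cv2.imwrite("pics/w3b.png",big[400:])
E
```

```text
(no output)
```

View pics/w3a.png

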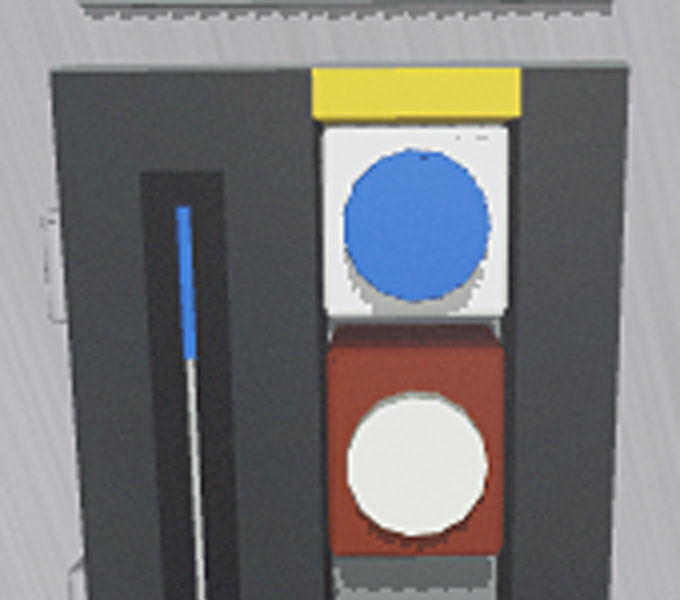

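View pics/w3b.png

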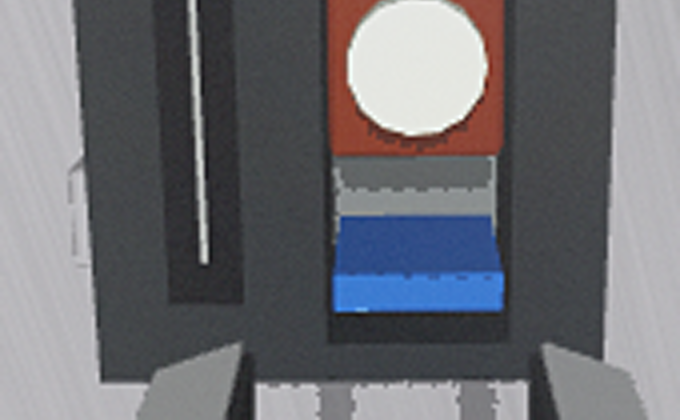

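```bash
python3 - <<'E'
from h import *
import pickle
from scipy.optimize import least_squares
o=pickle.load(open("w3.pkl","rb"))
a=lambda u,v:(220+u/4,95+v/4)
b=lambda u,v:(220+u/4,195+v/4)
ks=[(75,100,66),(-75,100,66),(-75,-100,66),(-7,88,66),(47,88,66),(45,-66,66),(-5,-66,66)]
px=[a(628,66),a(52,70),b(100,381),a(312,120),a(521,117),b(502,272),b(333,274)]
def W(p,k): 
    ct,st=np.cos(p[2]),np.sin(p[2]); k=np.array(k,float); return np.c_[p[0]+ct*k[:,0]-st*k[:,1],p[1]+st*k[:,0]+ct*k[:,1],k[:,2]]
px=np.array(px)
r=least_squares(lambda p:(wproj(o,W(p,ks))-px).ravel(),[566,85,-.27]); print(r.x,r.fun.reshape(-1,2).round(2))
np.save("case.npy",r.x)
def C(u,z): 
    P=wray(o,*u,z); d=P[:2]-r.x[:2]; ct,st=np.cos(r.x[2]),np.sin(r.x[2]); return (ct*d[0]+st*d[1]).round(1),(-st*d[0]+ct*d[1]).round(1)
for n,u in dict(wfar=a(415,126),wnear=a(415,317),afar=a(416,346),anear=a(416,555)).items(): print(n,C(u,66))
print("caps",C(a(417,225),84),C(a(417,464),84))
for k in [(20,-47.5,0),(20,-44,0),(20,-30,0)]: print(k,W(r.x,[k]))
o=get_obs(); R=np.array(o["orientation"])
t=W(r.x,[(20,-47.5,200)])[0]; print("tool shift to above gap",R.T@(t-o["position"])); cy=np.array([-np.sin(r.x[2]),np.cos(r.x[2]),0]);print("case y in tool",R.T@cy)
E
```

```text
[ 5.68218161e+02  8.83108903e+01 -2.71182958e-01] [[ 0.44  0.18]
 [-0.58  0.22]
 [-0.09  0.28]
 [ 0.35 -0.53]
 [-0.14 -0.14]
 [ 0.3   0.2 ]
 [-0.3  -0.07]]
wfar (np.float64(19.5), np.float64(85.8))
wnear (np.float64(19.4), np.float64(36.6))
afar (np.float64(19.7), np.float64(28.8))
anear (np.float64(19.6), np.float64(-30.3))
caps (np.float64(19.7), np.float64(61.4)) (np.float64(19.7), np.float64(-0.3))
(20, -47.5, 0) [[574.76336531  37.18936547   0.        ]]
(20, -44, 0) [[575.70091503  40.56145689   0.        ]]
(20, -30, 0) [[579.45111394  54.04982255   0.        ]]
tool shift to above gap [-39.53298849   7.69160923  80.18080798]
case y in tool [ 9.99971865e-01 -7.47700111e-03  6.03052886e-04]
```

The amber bottle in the lane measures 59 mm, so it's the wide one. The gap left will be 44 mm, which calls for block_48: the middle block, at (298,226) in w2. It measures 45.4 × 47.4 mm with the thick side close to world y. Both bottles have slack, with the white one about 2 mm from the stop and 8 mm between the two bottles. I'll lower the closed fingers into the gap behind the amber bottle.

Emit:
servo_tool(
  motion=[
    {"wx":0,"wy":0,"wz":0,"tx":-0.041,"ty":0.008,"tz":0.04,"claw":0},
    {"wx":0,"wy":0,"wz":0,"tx":-0.041,"ty":0.008,"tz":0.1,"claw":0},
    {"wx":0,"wy":0,"wz":0,"tx":-0.041,"ty":0.008,"tz":0.16,"claw":0},
    {"wx":0,"wy":0,"wz":0,"tx":-0.041,"ty":0.008,"tz":0.175,"claw":0},
    {"wx":0,"wy":0,"wz":0,"tx":-0.041,"ty":0.008,"tz":0.175,"claw":0},
  ],
)

```text
time: 3.0
position: [575.0, 35.4, 106.1]
orientation: [[0.275, 0.961, -0.0], [0.961, -0.275, 0.001], [0.001, -0.001, -1.0]]
force: [0.5, -0.0, 0.7]
width: 0.4
```

```bash
python3 - <<'E'
from h import *
o=get_obs(); im=read_camera("wrist")[:,:,::-1]; cv2.imwrite("pics/w4.png",im)
print(o["time"],o["position"],o["width"],o["force"])
E
```

```text
3.0 [574.96066724  35.41550736 106.08902198] 0.36678417951459835 [ 0.49199233 -0.00766992  0.65262612]
```

View pics/w4.png

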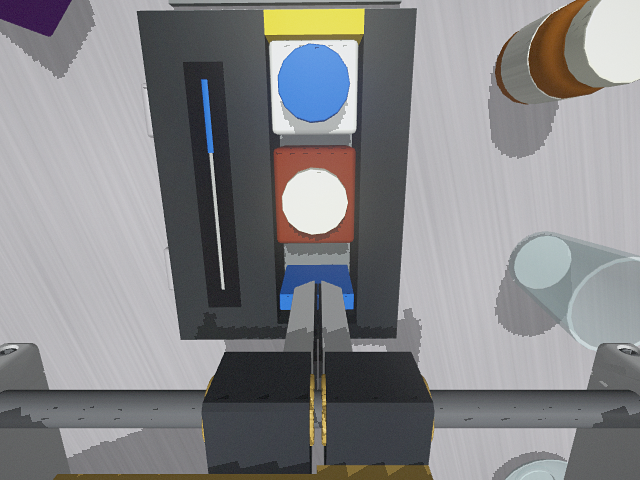

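The closed fingertips are at (318,283), in line with the lane. The bottle's near edge is at row 243 and the plate's upper edge is near row 290. I'll check where the tips will cross the level of the lining.

```bash
python3 - <<'E'
from h import *
o=get_obs(); R=np.array(o["orientation"]);p=np.array(o["position"])
for s in (-8,0,8):
    P=p+R@np.array([s,0,0]); 
    for z in (106,66): P[2]=z; print(s,z,wproj(o,[P]).round(1))
E
```

```text
-8 106 [[317.1 309. ]]
-8 66 [[317.2 281.2]]
0 106 [[317.1 295.8]]
0 66 [[317.2 269.9]]
8 106 [[317.1 282.4]]
8 66 [[317.2 258.4]]
```

At lining height the fingers will span rows 258 to 281, inside the gap (243 to 290). Descending.

Emit:
servo_tool(
  motion=[
    {"wx":0,"wy":0,"wz":0,"tx":0,"ty":0,"tz":0.03,"claw":0},
    {"wx":0,"wy":0,"wz":0,"tx":0,"ty":0,"tz":0.055,"claw":0},
    {"wx":0,"wy":0,"wz":0,"tx":0,"ty":0,"tz":0.075,"claw":0},
    {"wx":0,"wy":0,"wz":0,"tx":0,"ty":0,"tz":0.084,"claw":0},
    {"wx":0,"wy":0,"wz":0,"tx":0,"ty":0,"tz":0.084,"claw":0},
  ],
)

```text
time: 3.68
position: [576.4, 35.6, 24.4]
orientation: [[0.275, 0.961, 0.003], [0.961, -0.275, 0.001], [0.002, 0.003, -1.0]]
force: [-0.4, -0.7, 0.2]
width: 0.6
```

Emit:
servo_tool(
  motion=[
    {"wx":0,"wy":0,"wz":0,"tx":0.003,"ty":0,"tz":0,"claw":0},
    {"wx":0,"wy":0,"wz":0,"tx":0.006,"ty":0,"tz":0,"claw":0},
    {"wx":0,"wy":0,"wz":0,"tx":0.009,"ty":0,"tz":0,"claw":0},
    {"wx":0,"wy":0,"wz":0,"tx":0.011,"ty":0,"tz":0,"claw":0},
    {"wx":0,"wy":0,"wz":0,"tx":0.012,"ty":0,"tz":0,"claw":0},
    {"wx":0,"wy":0,"wz":0,"tx":0.013,"ty":0,"tz":0,"claw":0},
    {"wx":0,"wy":0,"wz":0,"tx":0.013,"ty":0,"tz":0,"claw":0},
  ],
)

```text
time: 4.55
position: [580.0, 48.2, 24.5]
orientation: [[0.275, 0.961, 0.003], [0.961, -0.275, 0.001], [0.002, 0.003, -1.0]]
force: [-0.4, 0.7, -0.0]
width: 0.3
```

Emit:
servo_tool(
  motion=[
    {"wx":0,"wy":0,"wz":0,"tx":0.002,"ty":0,"tz":0,"claw":0},
    {"wx":0,"wy":0,"wz":0,"tx":0.003,"ty":0,"tz":0,"claw":0},
    {"wx":0,"wy":0,"wz":0,"tx":0.004,"ty":0,"tz":0,"claw":0},
    {"wx":0,"wy":0,"wz":0,"tx":0.004,"ty":0,"tz":0,"claw":0},
  ],
)

```text
time: 5.05
position: [581.1, 52.1, 24.4]
orientation: [[0.275, 0.961, 0.003], [0.961, -0.275, 0.001], [0.002, 0.003, -1.0]]
force: [-0.2, -0.6, 1.3]
width: 0.3
```

Emit:
servo_tool(
  motion=[
    {"wx":0,"wy":0,"wz":0,"tx":0.001,"ty":0,"tz":0,"claw":0},
    {"wx":0,"wy":0,"wz":0,"tx":0.002,"ty":0,"tz":0,"claw":0},
    {"wx":0,"wy":0,"wz":0,"tx":0.002,"ty":0,"tz":0,"claw":0},
  ],
)

```text
time: 5.42
position: [581.6, 52.2, 24.4]
orientation: [[0.276, 0.961, 0.003], [0.961, -0.276, -0.001], [-0.001, 0.003, -1.0]]
force: [-1.1, -16.1, 1.9]
width: 0.7
```

```bash
python3 - <<'E'
from h import *
o=get_obs(); im=read_camera("wrist")[:,:,::-1]; cv2.imwrite("pics/w5.png",im)
c=np.load("case.npy"); d=np.array(o["position"])[:2]-c[:2]; ct,st=np.cos(c[2]),np.sin(c[2])
print(o["time"],o["position"],o["force"],"case xy",ct*d[0]+st*d[1],-st*d[0]+ct*d[1])
E
```

```text
5.425 [581.58798993  52.22432539  24.40692068] [ -1.11064504 -16.09871064   1.94549162] case xy 22.547781581044404 -31.186375941616685
```

View pics/w5.png

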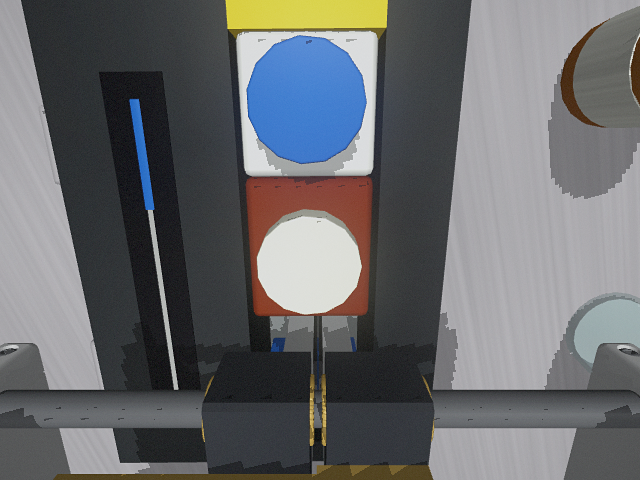

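The push met firm resistance at 16 N, so the bottles are packed: the two are touching and there's no gap at the yellow end (row 27). I'll back off, lift out and go over to block_48.

Emit:
servo_tool(
  motion=[
    {"wx":0,"wy":0,"wz":0,"tx":-0.006,"ty":0,"tz":0,"claw":0},
    {"wx":0,"wy":0,"wz":0,"tx":-0.007,"ty":0,"tz":-0.02,"claw":0},
    {"wx":0,"wy":0,"wz":0,"tx":-0.007,"ty":0,"tz":-0.08,"claw":0},
    {"wx":0,"wy":0,"wz":0,"tx":-0.007,"ty":0,"tz":-0.126,"claw":0},
    {"wx":0,"wy":0,"wz":-0.35,"tx":-0.279,"ty":-0.033,"tz":-0.126,"claw":0.08},
    {"wx":0,"wy":0,"wz":-0.35,"tx":-0.279,"ty":-0.033,"tz":-0.126,"claw":0.08},
    {"wx":0,"wy":0,"wz":-0.35,"tx":-0.279,"ty":-0.033,"tz":-0.126,"claw":0.08},
    {"wx":0,"wy":0,"wz":-0.35,"tx":-0.279,"ty":-0.033,"tz":-0.126,"claw":0.08},
    {"wx":0,"wy":0,"wz":-0.35,"tx":-0.279,"ty":-0.033,"tz":-0.126,"claw":0.08},
    {"wx":0,"wy":0,"wz":-0.35,"tx":-0.279,"ty":-0.033,"tz":-0.126,"claw":0.08},
    {"wx":0,"wy":0,"wz":-0.35,"tx":-0.279,"ty":-0.033,"tz":-0.126,"claw":0.08},
    {"wx":0,"wy":0,"wz":-0.35,"tx":-0.279,"ty":-0.033,"tz":-0.126,"claw":0.08},
  ],
)

```text
time: 6.98
position: [473.1, -205.7, 150.8]
orientation: [[-0.072, 0.997, 0.003], [0.997, 0.072, -0.001], [-0.002, 0.003, -1.0]]
force: [-0.3, 0.0, 0.4]
width: 77.2
```

```bash
python3 - <<'E'
from h import *
o=get_obs(); im=read_camera("wrist")[:,:,::-1]; cv2.imwrite("pics/w6.png",im)
R=np.array(o["orientation"])
print(o["time"],o["position"],R,o["width"])
P=np.array([np.r_[x,y,60] for x,y in [[448.5,-184.4],[451.9,-231.7],[497.3,-228.5],[493.9,-181.2]]])
print(wproj(o,P).round(0))
i2=np.ascontiguousarray(im)
hsv=cv2.cvtColor(i2,cv2.COLOR_BGR2HSV)
m=((abs(hsv[...,0].astype(int)-41)<8)&(hsv[...,1]>120)&(hsv[...,2]>165)).astype(np.uint8)
n,l,s,cc=cv2.connectedComponentsWithStats(m)
for i in range(1,n):
    if s[i,4]<1500: continue
    cs=max(cv2.findContours((l==i).astype(np.uint8),0,1)[0],key=cv2.contourArea)
    Q=np.array([wray(o,*p[0],60)[:2] for p in cs],np.float32); r=cv2.minAreaRect(Q); print(cc[i],r)
    print("tool offset",R.T@(np.r_[r[0],60]-o["position"]))
E
```

```text
6.975 [ 473.12899511 -205.65269043  150.81380781] [[-0.07216135  0.99738828  0.00305877]
 [ 0.99739166  0.07216589 -0.00140201]
 [-0.00161909  0.00294962 -0.99999434]] 77.22579911637226
[[287. 219.]
 [288. 276.]
 [345. 276.]
 [346. 219.]]
[470.13179403 197.74724152] ((586.1781005859375, -159.224609375), (61.87582778930664, 45.929931640625), 79.82363891601562)
tool offset [ 38.2962405  115.83651066  91.09399218]
[316.90514422 247.25899494] ((473.1020812988281, -206.4157257080078), (45.809268951416016, 47.25252151489258), 4.167594909667969)
tool offset [-0.61206755 -0.34977478 90.81428119]
```

View pics/w6.png

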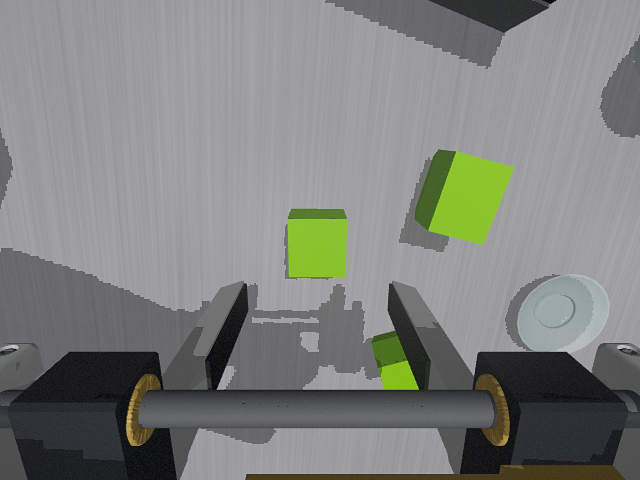

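block_48 is at (317,247), between the open fingers and aligned with them. Its top is 45.8 mm across the jaws and 47.3 mm thick. The others don't fit: (470,198) is the 62 mm block and (390,365) is the thin one. Descending to grasp its upper part.

Emit:
servo_tool(
  motion=[
    {"wx":0,"wy":0,"wz":0,"tx":-0.0015,"ty":0,"tz":0.05,"claw":0.08},
    {"wx":0,"wy":0,"wz":0,"tx":-0.0015,"ty":0,"tz":0.09,"claw":0.08},
    {"wx":0,"wy":0,"wz":0,"tx":-0.0015,"ty":0,"tz":0.113,"claw":0.08},
    {"wx":0,"wy":0,"wz":0,"tx":-0.0015,"ty":0,"tz":0.113,"claw":0.08},
    {"wx":0,"wy":0,"wz":0,"tx":-0.0015,"ty":0,"tz":0.113,"claw":0.03},
    {"wx":0,"wy":0,"wz":0,"tx":-0.0015,"ty":0,"tz":0.113,"claw":0.03},
    {"wx":0,"wy":0,"wz":0,"tx":-0.0015,"ty":0,"tz":0.113,"claw":0.03},
    {"wx":0,"wy":0,"wz":0,"tx":-0.0015,"ty":0,"tz":0.113,"claw":0.03},
    {"wx":0,"wy":0,"wz":0,"tx":-0.0015,"ty":0,"tz":0.113,"claw":0.03},
  ],
)

```text
time: 8.15
position: [473.7, -207.5, 38.2]
orientation: [[-0.072, 0.997, 0.004], [0.997, 0.072, -0.002], [-0.002, 0.003, -1.0]]
force: [-1.2, 1.6, 4.5]
width: 46.0
```

Width 46.0 mm confirms the grip is on the x faces. Lifting and carrying it over the gap.

Emit:
servo_tool(
  motion=[
    {"wx":0,"wy":0,"wz":0,"tx":0,"ty":0,"tz":-0.04,"claw":0.03},
    {"wx":0,"wy":0,"wz":0,"tx":0,"ty":0,"tz":-0.1,"claw":0.03},
    {"wx":0,"wy":0,"wz":0.345,"tx":0.239,"ty":0.119,"tz":-0.11,"claw":0.03},
    {"wx":0,"wy":0,"wz":0.345,"tx":0.239,"ty":0.119,"tz":-0.11,"claw":0.03},
    {"wx":0,"wy":0,"wz":0.345,"tx":0.239,"ty":0.119,"tz":-0.11,"claw":0.03},
    {"wx":0,"wy":0,"wz":0.345,"tx":0.239,"ty":0.119,"tz":-0.11,"claw":0.03},
    {"wx":0,"wy":0,"wz":0.345,"tx":0.239,"ty":0.119,"tz":-0.11,"claw":0.03},
    {"wx":0,"wy":0,"wz":0.345,"tx":0.239,"ty":0.119,"tz":-0.11,"claw":0.03},
    {"wx":0,"wy":0,"wz":0.345,"tx":0.239,"ty":0.119,"tz":-0.11,"claw":0.03},
    {"wx":0,"wy":0,"wz":0.345,"tx":0.239,"ty":0.119,"tz":-0.11,"claw":0.03},
  ],
)

```text
time: 9.4
position: [574.5, 38.5, 148.1]
orientation: [[0.271, 0.963, 0.003], [0.963, -0.271, -0.002], [-0.001, 0.004, -1.0]]
force: [-0.6, 0.2, 0.4]
width: 46.1
```

```bash
python3 - <<'E'
from h import *
o=get_obs(); im=read_camera("wrist")[:,:,::-1]; cv2.imwrite("pics/w7.png",im)
R=np.array(o["orientation"]);p=np.array(o["position"])
print(o["time"],p,R.round(4),o["width"],o["force"])
# predicted px of block top (22 behind TCP) corners & foot
print(wproj(o,[p+R@np.array([s*24,q*23,-22.]) for s,q in [(1,-1),(1,1),(-1,1),(-1,-1)]]).round(0))
print(wproj(o,[p+R@np.array([s*18,q*19,38.]) for s,q in [(1,-1),(1,1),(-1,1),(-1,-1)]]).round(0))
print("target err tool",R.T@(np.array([575.2,39.5,p[2]])-p))
top=read_camera("top")[:,:,::-1]; sc=read_camera("scene")[:,:,::-1]
cv2.imwrite("pics/s7.png",cv2.resize(sc[170:320,270:470],None,fx=4,fy=4,interpolation=cv2.INTER_CUBIC))
E
```

```text
9.4 [574.53270615  38.50711608 148.10826967] [[ 2.708e-01  9.626e-01  3.400e-03]
 [ 9.626e-01 -2.708e-01 -1.700e-03]
 [-7.000e-04  3.700e-03 -1.000e+00]] 46.08169775684209 [-0.59527912  0.24815666  0.39085127]
[[268. 270.]
 [366. 270.]
 [362. 359.]
 [272. 359.]]
[[287. 245.]
 [347. 245.]
 [346. 297.]
 [289. 297.]]
target err tool [1.13649955e+00 3.73454183e-01 5.45056121e-04]
```

View pics/w7.png

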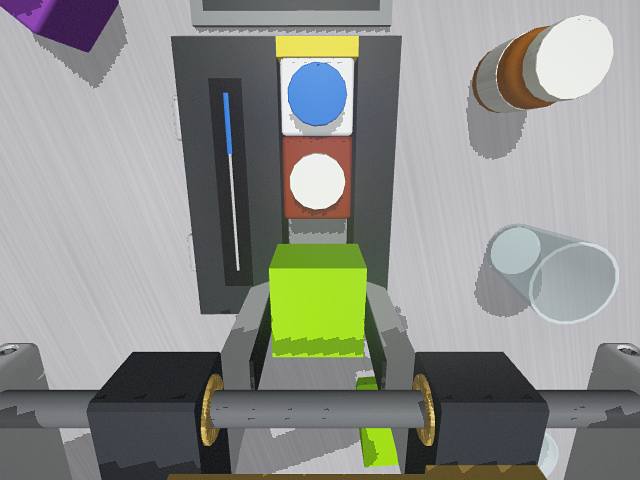

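View pics/s7.png

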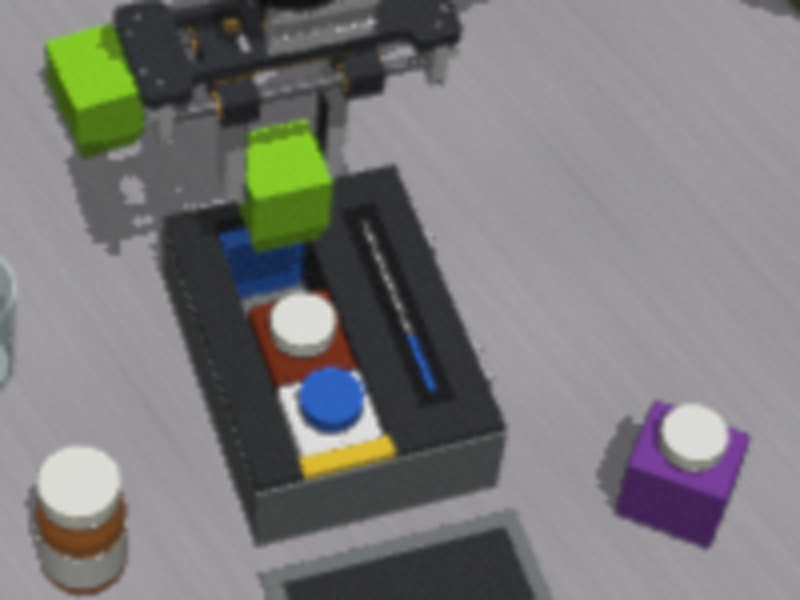

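The block is held straight, with its top edge predicted and seen near row 270, and it's in line with the lane. Lowering its foot into the gap.

Emit:
servo_tool(
  motion=[
    {"wx":0,"wy":0,"wz":0,"tx":0.0005,"ty":0.0004,"tz":0.02,"claw":0.03},
    {"wx":0,"wy":0,"wz":0,"tx":0.0005,"ty":0.0004,"tz":0.036,"claw":0.03},
    {"wx":0,"wy":0,"wz":0,"tx":0.0005,"ty":0.0004,"tz":0.044,"claw":0.03},
    {"wx":0,"wy":0,"wz":0,"tx":0.0005,"ty":0.0004,"tz":0.05,"claw":0.03},
    {"wx":0,"wy":0,"wz":0,"tx":0.0005,"ty":0.0004,"tz":0.052,"claw":0.03},
    {"wx":0,"wy":0,"wz":0,"tx":0.0005,"ty":0.0004,"tz":0.052,"claw":0.03},
  ],
)

```text
time: 10.3
position: [575.5, 39.2, 96.4]
orientation: [[0.27, 0.963, 0.004], [0.963, -0.27, -0.002], [-0.001, 0.004, -1.0]]
force: [-0.5, 1.5, -0.9]
width: 46.0
```

```bash
python3 - <<'E'
from h import *
o=get_obs(); im=read_camera("wrist")[:,:,::-1]; cv2.imwrite("pics/w8.png",im)
print(o["time"],o["position"],o["force"])
sc=read_camera("scene")[:,:,::-1]
cv2.imwrite("pics/s8.png",cv2.resize(sc[190:290,300:400],None,fx=6,fy=6,interpolation=cv2.INTER_CUBIC))
E
```

```text
10.3 [575.49786949  39.20304454  96.41132309] [-0.4722908   1.50900839 -0.87382422]
```

View pics/w8.png

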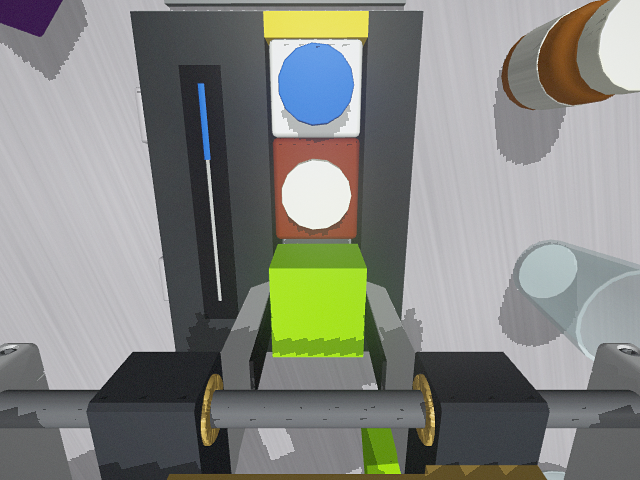

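View pics/s8.png

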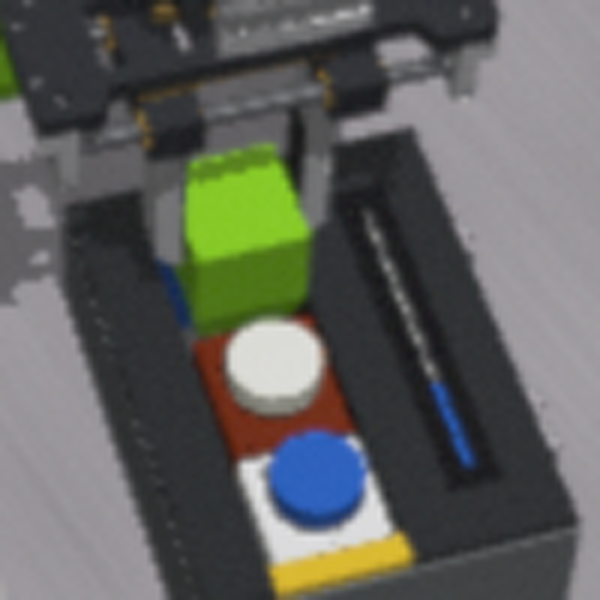

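The foot is entering with almost no force and sits centred on the lane (columns 270 to 366 about the lane centre at 317). I'll go down until the fingertips are just above the lining.

Emit:
servo_tool(
  motion=[
    {"wx":0,"wy":0,"wz":0,"tx":0,"ty":0,"tz":0.008,"claw":0.03},
    {"wx":0,"wy":0,"wz":0,"tx":0,"ty":0,"tz":0.014,"claw":0.03},
    {"wx":0,"wy":0,"wz":0,"tx":0,"ty":0,"tz":0.017,"claw":0.03},
    {"wx":0,"wy":0,"wz":0,"tx":0,"ty":0,"tz":0.017,"claw":0.03},
  ],
)

```text
time: 10.9
position: [575.9, 37.8, 79.4]
orientation: [[0.271, 0.963, 0.005], [0.963, -0.271, -0.004], [-0.002, 0.006, -1.0]]
force: [0.7, -8.8, 0.5]
width: 45.9
```

Emit:
servo_tool(
  motion=[
    {"wx":0,"wy":0,"wz":0,"tx":0,"ty":0,"tz":0.004,"claw":0.03},
    {"wx":0,"wy":0,"wz":0,"tx":0,"ty":0,"tz":0.007,"claw":0.03},
    {"wx":0,"wy":0,"wz":0,"tx":0,"ty":0,"tz":0.009,"claw":0.03},
    {"wx":0,"wy":0,"wz":0,"tx":0,"ty":0,"tz":0.009,"claw":0.03},
  ],
)

```text
time: 11.4
position: [576.0, 37.7, 70.1]
orientation: [[0.271, 0.963, 0.005], [0.963, -0.271, -0.004], [-0.003, 0.006, -1.0]]
force: [0.8, -2.3, 0.0]
width: 46.0
```

```bash
python3 - <<'E'
from h import *
o=get_obs(); im=read_camera("wrist")[:,:,::-1]; cv2.imwrite("pics/w9.png",im)
print(o["time"],o["position"],o["force"],o["width"])
sc=read_camera("scene")[:,:,::-1]
cv2.imwrite("pics/s9.png",cv2.resize(sc[190:290,300:400],None,fx=6,fy=6,interpolation=cv2.INTER_CUBIC))
E
```

```text
11.4 [575.96269516  37.66809818  70.10241905] [ 0.77334154 -2.34795128  0.03680549] 45.97896480851359
```

View pics/w9.png

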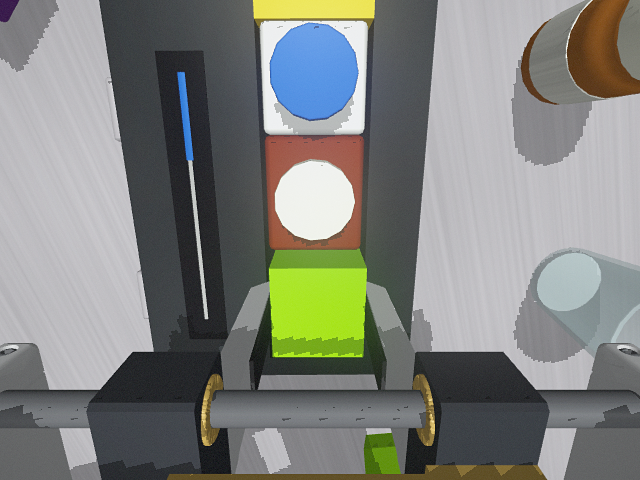

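View pics/s9.png

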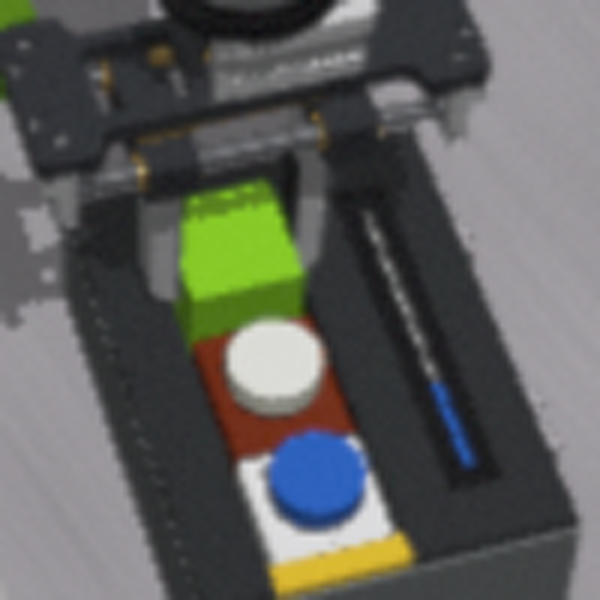

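It's at 70 mm and still going in with low forces. I'll go 3 mm further, release, lift clear, close the fingers and press from above.

Emit:
servo_tool(
  motion=[
    {"wx":0,"wy":0,"wz":0,"tx":0,"ty":0,"tz":0.002,"claw":0.03},
    {"wx":0,"wy":0,"wz":0,"tx":0,"ty":0,"tz":0.0025,"claw":0.03},
    {"wx":0,"wy":0,"wz":0,"tx":0,"ty":0,"tz":0.0025,"claw":0.03},
    {"wx":0,"wy":0,"wz":0,"tx":0,"ty":0,"tz":0.0025,"claw":0.065},
    {"wx":0,"wy":0,"wz":0,"tx":0,"ty":0,"tz":0.0025,"claw":0.065},
    {"wx":0,"wy":0,"wz":0,"tx":0,"ty":0,"tz":0.0025,"claw":0.065},
    {"wx":0,"wy":0,"wz":0,"tx":0,"ty":0,"tz":-0.02,"claw":0.065},
    {"wx":0,"wy":0,"wz":0,"tx":0,"ty":0,"tz":-0.06,"claw":0.065},
    {"wx":0,"wy":0,"wz":0,"tx":0,"ty":0,"tz":-0.06,"claw":0.02},
  ],
)

```text
time: 12.62
position: [576.9, 38.0, 132.9]
orientation: [[0.271, 0.963, 0.01], [0.963, -0.271, -0.004], [-0.001, 0.01, -1.0]]
force: [-0.2, 0.1, -0.2]
width: 58.2
```

```bash
python3 - <<'E'
from h import *
import pickle
o=get_obs(); im=read_camera("wrist")[:,:,::-1]; cv2.imwrite("pics/w10.png",im);pickle.dump(o,open("w10.pkl","wb"))
print(o["time"],o["position"],o["force"],o["width"])
E
```

```text
12.625 [576.91931212  38.04282745 132.90046337] [-0.18079016  0.07660667 -0.1999755 ] 58.15887279685004
```

View pics/w10.png

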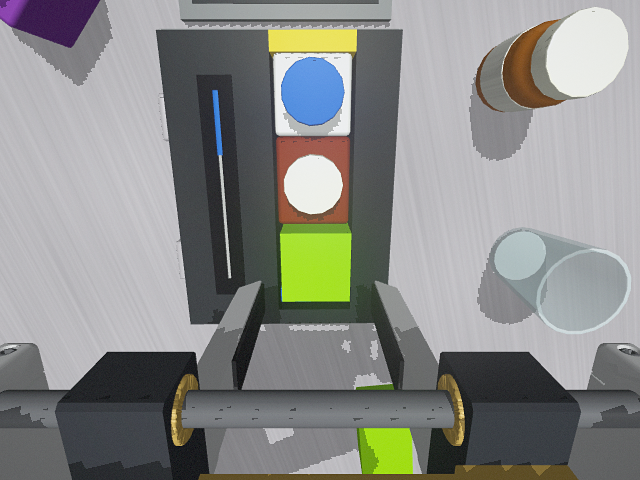

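The block stands square and upright in the gap (columns 281 to 352, top face rows 232 to 301). I'll work out its top centre before pressing.

```bash
python3 - <<'E'
from h import *
import pickle
o=pickle.load(open("w10.pkl","rb")); im=cv2.imread("pics/w10.png"); hsv=cv2.cvtColor(im,cv2.COLOR_BGR2HSV)
print(hsv[260,316],hsv[228,316])
m=((abs(hsv[...,0].astype(int)-41)<8)&(hsv[...,1]>120)&(hsv[...,2]>(int(hsv[260,316][2])+int(hsv[228,316][2]))//2)).astype(np.uint8)
n,l=cv2.connectedComponents(m); m=(l==l[260,316]).astype(np.uint8)
cs=max(cv2.findContours(m,0,1)[0],key=cv2.contourArea)
R=np.array(o["orientation"])
for z in (84,88,92):
    Q=np.array([wray(o,*p[0],z)[:2] for p in cs],np.float32); r=cv2.minAreaRect(Q); print(z,r,R.T@(np.r_[r[0],z]-o["position"]))
E
```

```text
[ 40 207 226] [ 43 162 156]
84 ((575.7924194335938, 36.76430892944336), (49.219974517822266, 46.988399505615234), 74.46417999267578) [-1.48485464 -1.2431609  48.89181498]
88 ((576.1883544921875, 38.219905853271484), (48.35728073120117, 46.16481018066406), 74.46417236328125) [ 1.94066569e-02 -1.21471955e+00  4.48903258e+01]
92 ((576.5841674804688, 39.67555618286133), (47.49460220336914, 45.34121322631836), 74.46432495117188) [ 1.52368632 -1.18641017 40.88883515]
```

Emit:
servo_tool(
  motion=[
    {"wx":0.01,"wy":0,"wz":0,"tx":0,"ty":-0.001,"tz":0,"claw":0},
    {"wx":0.01,"wy":0,"wz":0,"tx":0,"ty":-0.001,"tz":0,"claw":0},
    {"wx":0.01,"wy":0,"wz":0,"tx":0,"ty":-0.001,"tz":0.01,"claw":0},
    {"wx":0.01,"wy":0,"wz":0,"tx":0,"ty":-0.001,"tz":0.025,"claw":0},
    {"wx":0.01,"wy":0,"wz":0,"tx":0,"ty":-0.001,"tz":0.035,"claw":0},
    {"wx":0.01,"wy":0,"wz":0,"tx":0,"ty":-0.001,"tz":0.042,"claw":0},
    {"wx":0.01,"wy":0,"wz":0,"tx":0,"ty":-0.001,"tz":0.046,"claw":0},
    {"wx":0.01,"wy":0,"wz":0,"tx":0,"ty":-0.001,"tz":0.05,"claw":0},
    {"wx":0.01,"wy":0,"wz":0,"tx":0,"ty":-0.001,"tz":0.052,"claw":0},
  ],
)

```text
time: 13.8
position: [575.6, 38.0, 79.0]
orientation: [[0.271, 0.963, -0.002], [0.963, -0.271, -0.001], [-0.002, -0.002, -1.0]]
force: [-0.4, -1.7, 4.7]
width: 0.5
```

Emit:
servo_tool(
  motion=[
    {"wx":0,"wy":0,"wz":0,"tx":0,"ty":0,"tz":0.003,"claw":0},
    {"wx":0,"wy":0,"wz":0,"tx":0,"ty":0,"tz":0.006,"claw":0},
    {"wx":0,"wy":0,"wz":0,"tx":0,"ty":0,"tz":0.009,"claw":0},
    {"wx":0,"wy":0,"wz":0,"tx":0,"ty":0,"tz":0.011,"claw":0},
    {"wx":0,"wy":0,"wz":0,"tx":0,"ty":0,"tz":0.011,"claw":0},
  ],
)

```text
time: 14.42
position: [575.4, 38.0, 67.7]
orientation: [[0.271, 0.963, -0.003], [0.963, -0.271, -0.001], [-0.002, -0.003, -1.0]]
force: [0.3, -0.3, -0.3]
width: 0.3
```

Emit:
servo_tool(
  motion=[
    {"wx":0,"wy":0,"wz":0,"tx":0,"ty":0,"tz":0.001,"claw":0},
    {"wx":0,"wy":0,"wz":0,"tx":0,"ty":0,"tz":0.002,"claw":0},
    {"wx":0,"wy":0,"wz":0,"tx":0,"ty":0,"tz":0.002,"claw":0},
  ],
)

```text
time: 14.8
position: [576.0, 37.9, 66.4]
orientation: [[0.271, 0.963, -0.001], [0.963, -0.271, -0.001], [-0.002, -0.001, -1.0]]
force: [0.2, -1.7, 7.6]
width: 0.5
```

```bash
python3 - <<'E'
from h import *
o=get_obs(); im=read_camera("wrist")[:,:,::-1]; cv2.imwrite("pics/w11.png",im)
print(o["time"],o["position"],o["force"],o["width"])
sc=read_camera("scene")[:,:,::-1]
cv2.imwrite("pics/s11.png",cv2.resize(sc[190:290,300:400],None,fx=6,fy=6,interpolation=cv2.INTER_CUBIC))
E
```

```text
14.8 [576.03167779  37.93112932  66.39442927] [ 0.23266796 -1.74587069  7.60339438] 0.516639473010937
```

View pics/w11.png

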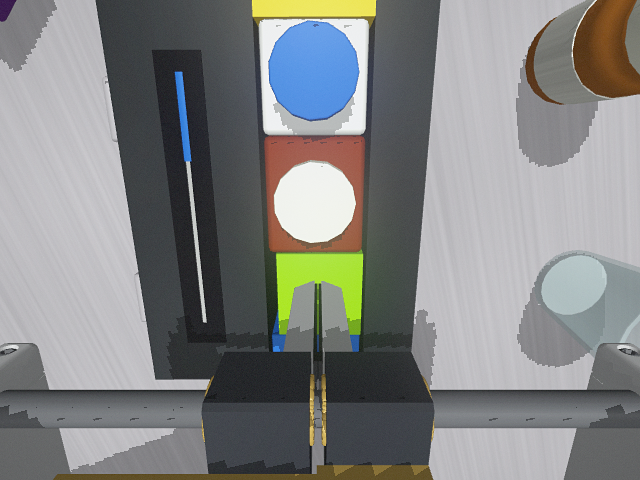

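View pics/s11.png

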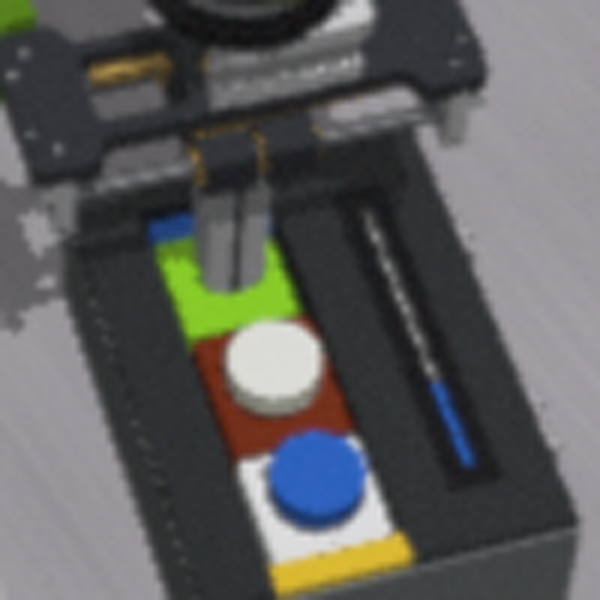

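The block looks flush, with the blue plate directly behind it and the bottles tight together. One firmer push will show whether it has bottomed out.

Emit:
servo_tool(
  motion=[
    {"wx":0,"wy":0,"wz":0,"tx":0,"ty":0,"tz":0.001,"claw":0},
    {"wx":0,"wy":0,"wz":0,"tx":0,"ty":0,"tz":0.0015,"claw":0},
    {"wx":0,"wy":0,"wz":0,"tx":0,"ty":0,"tz":0.0015,"claw":0},
  ],
)

```text
time: 15.28
position: [576.7, 37.8, 66.2]
orientation: [[0.271, 0.963, 0.001], [0.963, -0.271, -0.002], [-0.001, 0.001, -1.0]]
force: [-2.4, -1.6, 14.0]
width: 0.5
```

Emit:
servo_tool(
  motion=[
    {"wx":0,"wy":0,"wz":0,"tx":0,"ty":0,"tz":0.001,"claw":0},
    {"wx":0,"wy":0,"wz":0,"tx":0,"ty":0,"tz":0.002,"claw":0},
    {"wx":0,"wy":0,"wz":0,"tx":0,"ty":0,"tz":0.002,"claw":0},
  ],
)

```text
time: 15.65
position: [577.0, 37.7, 66.2]
orientation: [[0.271, 0.963, 0.002], [0.963, -0.271, -0.002], [-0.001, 0.003, -1.0]]
force: [-10.1, -1.7, 23.5]
width: 0.5
```

Emit:
servo_tool(
  motion=[
    {"wx":0,"wy":0,"wz":0,"tx":0,"ty":0,"tz":-0.005,"claw":0},
    {"wx":0,"wy":0,"wz":0,"tx":0,"ty":0,"tz":-0.03,"claw":0},
    {"wx":0,"wy":0,"wz":0,"tx":-0.02,"ty":0,"tz":-0.09,"claw":0},
    {"wx":0,"wy":0,"wz":0,"tx":-0.06,"ty":0,"tz":-0.15,"claw":0},
    {"wx":0,"wy":0,"wz":0,"tx":-0.06,"ty":0,"tz":-0.18,"claw":0},
    {"wx":0,"wy":0,"wz":0,"tx":-0.06,"ty":0,"tz":-0.18,"claw":0},
  ],
)

```text
time: 16.4
position: [561.1, -20.2, 249.0]
orientation: [[0.271, 0.962, 0.007], [0.962, -0.271, -0.002], [-0.0, 0.007, -1.0]]
force: [-0.5, 0.7, 0.3]
width: 0.2
```

```bash
python3 - <<'E'
from h import *
import pickle
o=get_obs(); im=read_camera("wrist")[:,:,::-1]; pickle.dump(o,open("w12.pkl","wb")); cv2.imwrite("pics/w12.png",im)
cv2.imwrite("pics/w12c.png",cv2.resize(im[60:260,210:410],None,fx=3,fy=3,interpolation=cv2.INTER_CUBIC))
print(o["time"],o["position"],o["force"],o["width"])
sc=read_camera("scene")[:,:,::-1]; cv2.imwrite("pics/s12.png",sc)
cv2.imwrite("pics/s12c.png",cv2.resize(sc[190:290,300:400],None,fx=6,fy=6,interpolation=cv2.INTER_CUBIC))
E
```

```text
16.4 [561.10733512 -20.21927457 248.96498798] [-0.4594553   0.66989341  0.25843338] 0.2035307269233253
```

View pics/w12c.png

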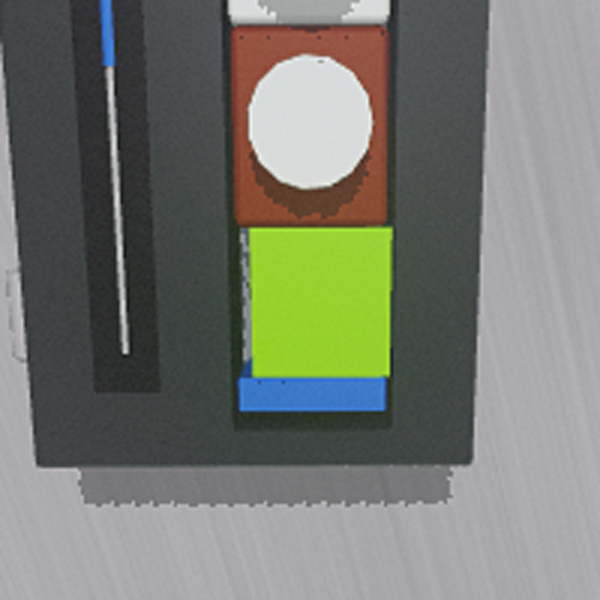

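View pics/s12c.png

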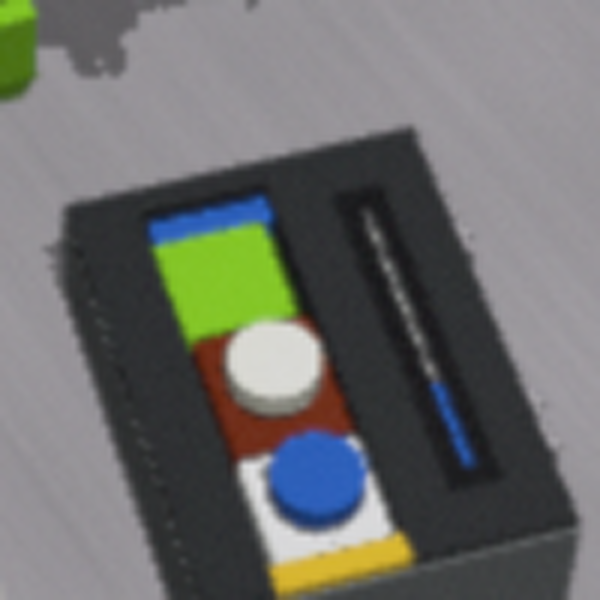

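View pics/s12.png

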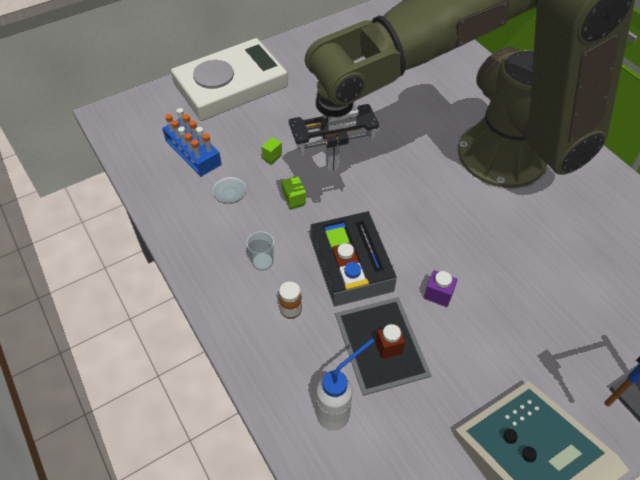

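The block is flush with the lining at all edges (s12c, rows 225 to 340), the plate is pushed back, and the bottles are standing tight together. Its height held at 66.2 mm while the press force rose from 14 to 23.5 N, so it's home. Nothing else has moved and the arm is clear.

```bash
python3 -c "
from plant import *
print(finish_job())"
```

```text
the job is handed in; nothing more can be done
None
```

The job is done and handed in at about 16.5 s of the 61 s allowed. No verdict is reported, so the results below are my own checks.

- **Bottles:** I pushed the two lane bottles with the closed fingers, low on the amber one, until they met firm resistance (16 N) at the yellow end. They are standing and touching, with no gap seen at the yellow end when I packed them.
- **Block choice:** The amber bottle in the lane measured 59 mm along the lane, so it is the wide one and the gap is 44 mm. That calls for block_48, and the gripper read 46.0 mm across its sides when I picked it up.
- **Pressing in:** I set its foot in the gap, released it, and pressed it down from above. The fingertips stopped at 66.2 mm and stayed there as the push rose from 14 to 23.5 N. The last pictures show the block flush with the lining and the blue plate pushed back.
- **Everything else:** The spare bottle, jar, beaker, dish, purple look-alike and the other two blocks look unmoved, and the arm was clear at hand-in.

**Disagreements:** The top and wrist cameras placed the case 3–4 mm apart. I corrected for this using where the fingers met the packed bottle, about 1 mm from the wrist camera's estimate. The block sits slightly to one side across the lane's width, within its clearance.

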